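Let out the telescopic vial arm to the next locking hole

ROBOT

A 6-joint arm with a two-finger parallel gripper is mounted at the origin on the work surface. World frame = base frame: x ahead of the robot, y to its left, z up, the work surface at z = 0. Lengths are in m, angles in rad, forces in N, time in s.
With the tool pointing down it reaches from about 0.325 to 0.9 m from the base axis. Payload 6.1 kg.
Tool frame: the origin (TCP) lies midway between the tips of the shut fingers; the grasp point (between the pads) lies 19 mm behind it; z points along the fingers, y is the direction in which the jaws open and shut (so a half turn about z gives the same grasp; the last joint's range is limited). The gripper opens to 85 mm and grips with 20 to 120 N. Pads are 22 mm wide; open, the fingers measure 114 mm over their backs; the gripper's body (76 mm by 85 mm) begins 54 mm behind the grasp point. The pads swing forward as they close: fully open they stand 13 mm farther back than shut.
Start: joints at [1.166, 0.22, 1.526, -0, 1.395, -0.126], TCP at [0.172, 0.601, 0.231] pointing down, gripper open.
Joint ranges: [-2.98, 2.98], [-0.91, 2.08], [0.09, 2.57], [-1.24, 4.39], [0.2, 2.65], [-2.68, 2.68]. Speed limits (rad/s): [2.57, 2.57, 3.01, 3.14, 3.14, 3.14].

INTERFACE

Orientations are given as a unit quaternion [w, x, y, z].
In Python, from bench import bot, eyes, job gives the robot as it stands.
- The arm moves only by the tool apply_moves, never from a script. Its argument "deltas" is text: rows parted by semicolons, each of 6 numbers parted by spaces: the shift along the tool's x, y, z normalised to -1 to 1, where 1 is 0.03 m, then the turn, a rotation vector about the tool's x, y, z normalised to -1 to 1, where 1 is 45 degrees. A call has 1 to 5 rows; each row shifts and turns the pose as measured when the row begins, along the tool's axes as they then stand; what a row does not reach is not made up. A row lasts 1/10 s, in which the tool goes at most 50 mm and 8.59 degrees, less where a joint would pass 70% of its speed; a pose out of reach is approached as far as the arm can. A call with a number of a shift or a turn outside -1 to 1 is refused whole. A call with a gripper value outside its range is refused whole. "grip" is the opening, from -1 (shut) to 1 (fully open), set as the call begins (left out, the last holds). The fingers move at their own pace and stop on an object; "squeeze" is the grip in N (left out, the last holds). Time passes only in rows, so rows that do not move let the fingers close. It gives the time, the measured TCP pose, the force and the opening at its end, in the units of the state.
- bot.observe(): the state, without advancing time (a new reading comes with each control period).
- eyes.get_image(name): name is "side" or "top" or "wrist"; returns a dict with "image" (400x640x3 uint8, red, green, blue), "K" (3x3 intrinsics, pixels), "eye" and "rotation" of the camera in the world; the wrist camera has in their place "tool_from_camera" (4x4, takes a point from camera to tool coordinates, whose origin is the TCP and whose axes are the flange's). Camera axes: x right, y down, z forward; pixel columns grow to the right and rows downward; lengths in m; the calibration is good to about 2 mm. A picture is of the moment at which its call begins: read the wrist's pose just before it. There is no depth.
- job.finish_job(): hands the job in, once; it reports no verdict.
Trained networks look in a picture, given as the dict that the camera call returned (one of the last four; its "shot" number tells which), for a name from the list of things; names that differ only in an ending like _2 or _b are one class to them, and where a whole thing is asked for, a point or a joint stands for the part that bears it (a point fixed in the world has none). Each returns a list of dicts, best first, with "score" (0 to 1); they miss things now and then, are a little off and sometimes report something else, mostly with a low value. They report only what shows in the picture. A call takes as long as a camera call.
- eyes.recognise(query, picture): "uv" ([column, row] in pixels, amid what is visible of it).
The state is a dict: "t": time; "joints": joint angles; "dq": joint speeds; "tau": joint torques, N m; "position": TCP position; "eef_rot": TCP orientation; "contact_force": force on the tool from outside, world axes, zero at the start; "wrist_torque": the same for the moment, N m; "gripper_width": finger opening in m.
Only numpy, scipy, OpenCV 4.12 (cv2) and the standard library are available. Lean on these libraries where they do the work, as an engineer would, in place of code of your own. Each camera call takes 0.05 s, during which the arm holds its last target.

TASK

On the white stand, the telescopic arm that carries the vial ring is locked in its inner hole by two sprung buttons, one on each side. Squeeze both buttons in, draw the arm out of the tube, and go on drawing it gently until both buttons pop out through the hole in the end sleeve and lock it there; feel for the catch and do not pull hard against it. Then let go of everything, and leave the other things on the bench where they stand.

Things in the scene. Friction and masses are not known exactly. Their poses are not given: they have to be found in the camera images.
- stand: white stand fixed to the bench, base 160 x 90 x 12 mm (x -115 to 45 mm), two legs carrying a level square steel tube, 28 mm outside, x -100 to 36 mm, axis 85 mm above the bench. Origin: on the bench below the tube axis at the inner locking hole. x: the way the arm draws out; y across the tube; z up. From x = -19 mm outward the space beside and below the tube is free down to the base
- tube_mouth (a point): fixed point on the tube axis at the tube's outer end, 36 mm beyond the inner hole. Over the end a steel sleeve (32 mm square, thumbscrew to 28 mm above the axis) is clamped. The sleeve's hole lies 44 to 72 mm beyond the inner hole, different each time and not measured: to be felt or seen. The sleeve reaches 36 mm before to 48 mm beyond its hole. Axes as the stand's
- tube (a joint): how far the arm (inner tube, 20 mm square) is drawn out along the stand's x, m: 0 = buttons in the inner hole (start), end stop 0.086. Locked in a 13 mm long hole it has 1.5 mm of play either way. Sliding friction about 1.5 N, plus about 3 N while the sprung buttons rub inside the tube, plus 8 N per m/s. More than 16 N of load between buttons and holes strains the catch
- button_l (a joint): how far the button on the stand's +y side is pressed in, m: 0 = popped out, 0.008 = fully in. It is free of the hole when in by 0.0045 or more; let go between the holes it stays in by about 0.0045. Spring: 3 N when out, plus 0.4 N per mm. Both buttons must be in together for the arm to slide
- button_r (a joint): the same for the button on the stand's -y side
- buttons_mid (a point): point on the tube axis midway between the two buttons, moving with the arm. Each button has a flat round steel head, 18 mm across, 4 mm thick, outside the tube on the +y or -y side, level with the axis (85 mm above the bench). Over both heads: 58 mm when out, about 49 mm riding between holes, 42 mm fully in. Axes as the stand's
- post_grip (a point): grip point of the dark steel post (16 x 16 mm, its top 51 mm above the tube axis) near the arm's outer end, 152 mm further out along x than the buttons; this point is on the post's axis, 35 mm above the tube axis, and moves with the arm. A steel vial ring, 38 mm across, lies beyond it level with the tube. Axes as the stand's
- jar: closed amber glass jar, 44 mm wide, 60 mm tall, black cap; origin at the centre of its underside. Bystander: leave it where it is
- beaker: open glass beaker, 70 mm wide, 85 mm tall; origin at the centre of its underside. Bystander: leave it where it is
- wrench: steel spanner, 160 mm long, lying flat; origin under its middle. Bystander: leave it where it is
- screwdriver: screwdriver, 170 mm long, lying flat; origin under its middle. Bystander: leave it where it is
- flask: conical glass flask, 80 mm wide, 108 mm tall; origin at the centre of its underside. Bystander: leave it where it is
- fitting: small turned steel tube fitting standing upright, 26 mm wide, 36 mm tall; origin at the centre of its underside. Bystander: leave it where it is
- weight: brass cylinder weight, 28 mm wide, 26 mm tall; origin at the centre of its underside. Bystander: leave it where it is

How it is judged:
By the outcome, as a careful person would: the job done as asked, in the order asked, and still so for the second after the job is handed in, with the robot touching nothing.
It also fails if it takes over 45 s, if anything falls off the work surface, if the arm or the gripper's body presses on something with over 40 N, if the wrist force passes 120 N, or if a joint passes its speed limit or range.

## Working session

There is one attempt and no reset: what is moved stays moved. The work goes in short steps, Python scripts to look and compute and a tool call to move; the robot and the scene stay as the last step left them, time stands still between calls to the robot, and variables do not carry over. Pictures are saved under pics/ and viewed, and the job is handed in when it is done.

Besides the shell and the picture viewer there is one more tool, called after ">>>" as a command line: name --argument value ..., lists and objects as JSON in quotes. apply_moves: Moves the arm, as the interface text tells. Scaled input: -1 to 1 covers 0.03 m each way for a shift and 45 degrees each way for a turn. Its arguments: {"type":"object","properties":{"deltas":{"type":"string"},"grip":{"type":"number"},"squeeze":{"type":"number"}},"required":["deltas"]}

```bash
mkdir -p pics; ls; python3 - <<'E'
from bench import bot, eyes, job
import cv2,pickle
s=bot.observe();print(s['t'],s['position'],s['eef_rot'],s['gripper_width'])
for n in ('side','top'):
    p=eyes.get_image(n);cv2.imwrite(f'pics/{n}0.png',p['image'][:,:,::-1]);print(n,p['K'],p['eye'],p['rotation'])
    pickle.dump(p,open(f'{n}0.pkl','wb'))
    for q in ['stand','buttons_mid','button_l','button_r','post_grip','tube','jar','beaker','wrench','screwdriver','flask','fitting','weight']:
        r=eyes.recognise(q,p);print(q,[(x['uv'],round(x['score'],2)) for x in r[:2]])
print(bot.observe()['t'])
E
```

```text
pics
0.0 [0.17176025 0.60029859 0.23021937] [-2.63181362e-04  1.38952362e-01  9.90298591e-01 -9.33983343e-04] 0.08516672166013771
side [[361.88507067   0.         323.869384  ]
 [  0.         361.88507067 196.63265453]
 [  0.           0.           1.        ]] [ 0.53575277 -0.42060465  0.72889694] [-0.33669473  0.93820269 -0.07736206  0.02067548]
stand [([319.9, 344.0], 0.76)]
buttons_mid [([341.8, 235.5], 0.95)]
button_l [([308.7, 308.3], 0.36)]
button_r [([308.7, 308.3], 0.36)]
post_grip [([337.6, 235.3], 0.6), ([363.1, 302.4], 0.33)]
tube [([311.1, 307.1], 0.66), ([339.5, 232.4], 0.57)]
jar [([262.6, 351.0], 0.77)]
beaker [([279.7, 161.1], 0.61)]
wrench [([386.4, 203.3], 0.56)]
screwdriver [([249.2, 134.6], 0.61)]
flask [([320.8, 350.6], 0.38)]
fitting [([310.0, 275.6], 0.68)]
weight [([363.5, 302.5], 0.67), ([320.0, 346.9], 0.39)]
top [[446.31893696   0.         313.75267336]
 [  0.         446.31893696 201.32891313]
 [  0.           0.           1.        ]] [0.53133856 0.07248735 1.26022622] [ 0.02555111 -0.69620997  0.71674574 -0.03023848]
stand [([408.3, 229.3], 0.57)]
buttons_mid [([346.7, 203.6], 0.68)]
button_l [([184.5, 275.8], 0.5), ([381.5, 190.9], 0.2)]
button_r [([184.5, 275.8], 0.5), ([381.5, 190.9], 0.2)]
post_grip [([209.0, 192.5], 0.73), ([342.6, 201.5], 0.54)]
tube [([342.8, 203.0], 0.74)]
jar [([411.4, 264.7], 0.68)]
beaker [([231.9, 239.9], 0.74)]
wrench [([283.2, 148.5], 0.65)]
screwdriver [([186.8, 278.2], 0.77), ([358.0, 226.1], 0.36)]
flask [([209.9, 193.6], 0.77)]
fitting [([357.1, 229.0], 0.5), ([211.1, 193.9], 0.37)]
weight [([382.2, 190.9], 0.42)]
1.4
```

View pics/side0.png

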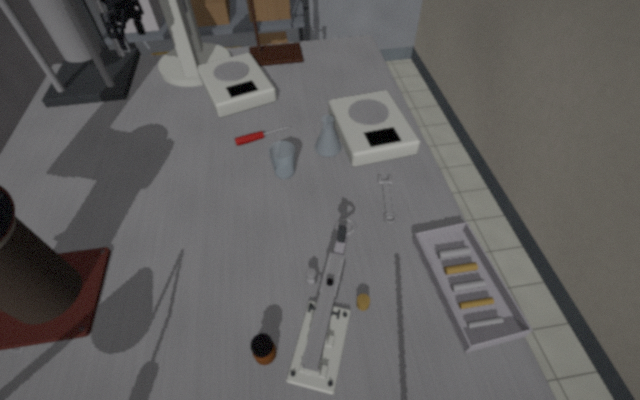

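View pics/top0.png

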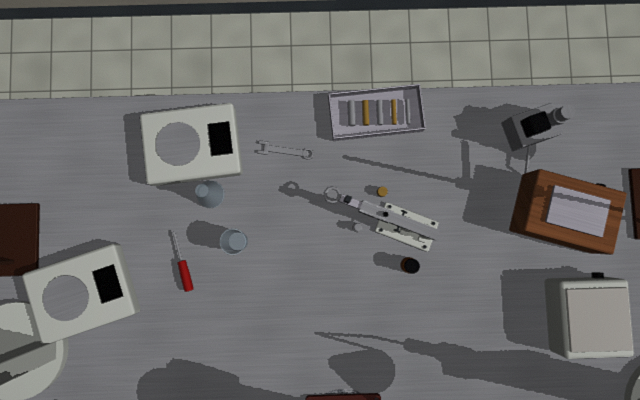

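```bash
python3 - <<'E'
import cv2
a=cv2.imread('pics/side0.png')[180:360,230:430];cv2.imwrite('pics/side0c.png',cv2.resize(a,None,fx=3.3,fy=3.3,interpolation=cv2.INTER_CUBIC))
a=cv2.imread('pics/top0.png')[130:290,270:450];cv2.imwrite('pics/top0c.png',cv2.resize(a,None,fx=3.6,fy=3.6,interpolation=cv2.INTER_CUBIC))
E
```

```text
(no output)
```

View pics/side0c.png

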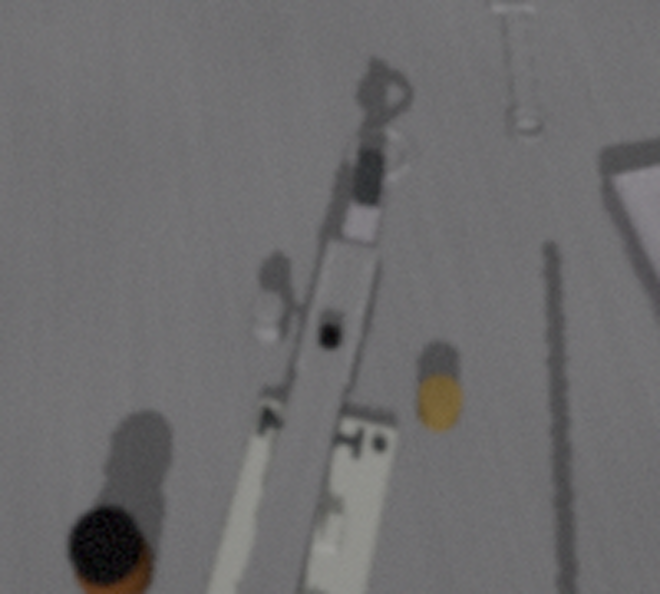

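View pics/top0c.png

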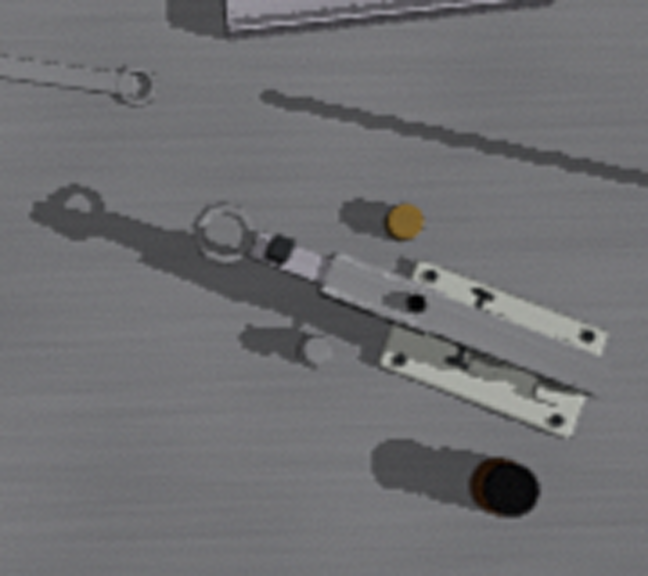

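```bash
cat > h.py <<'E'
import numpy as np,pickle
from scipy.spatial.transform import Rotation as R
def Rq(q): return R.from_quat([q[1],q[2],q[3],q[0]]).as_matrix()
def proj(p,X):
    X=np.atleast_2d(X);c=(X-p['eye'])@Rq(p['rotation']);u=c@p['K'].T;return u[:,:2]/u[:,2:]
def back(p,uv,z):
    d=Rq(p['rotation'])@np.linalg.inv(p['K'])@np.array([uv[0],uv[1],1]);e=np.array(p['eye']);return e+d*(z-e[2])/d[2]
def W(s,P): # s=x,y,yaw
    P=np.atleast_2d(np.array(P,float));c,n=np.cos(s[2]),np.sin(s[2])
    return np.c_[s[0]+c*P[:,0]-n*P[:,1],s[1]+n*P[:,0]+c*P[:,1],P[:,2]]
E
python3 - <<'E'
from h import *
from scipy.optimize import least_squares
p=pickle.load(open('top0.pkl','rb'));q=pickle.load(open('side0.pkl','rb'))
f=lambda x,y:(270+x/3.6,130+y/3.6)
g=lambda x,y:(230+x/3.3,180+y/3.3)
for n,uv,z in [('postTop',f(280,248),.136),('b1',f(485,297),.085),('b2',f(460,358),.085),('cA',f(418,262),.012),('cB',f(382,365),.012),('cC',f(607,352),.012),('cD',f(572,437),.012)]:
    print(n,uv,back(p,uv,z).round(4))
print('weight',back(p,f(406,221),.026),'fit',back(p,f(318,350),.036),'jar',back(p,f(505,488),.06))
T=[((152,0,136),f(280,248)),((45,-45,12),f(418,262)),((45,45,12),f(382,365)),((-115,-45,12),f(607,352)),((-115,45,12),f(572,437))]
S=[((152,0,136),g(371,152))]
def res(s,sg):
    r=[]
    for P,uv in T: P=np.array(P)*[1,sg,1]/1e3; r.append(proj(p,W(s,P))[0]-uv)
    for P,uv in S: P=np.array(P)*[1,sg,1]/1e3; r.append(proj(q,W(s,P))[0]-uv)
    return np.ravel(r)
for sg in (1,-1):
  for y0 in(0,1.5,3,-1.5):
    o=least_squares(res,[.45,0,y0],args=(sg,));print(sg,o.x,o.cost)
    if o.cost<20: print(o.fun.reshape(-1,2).round(1)); 
E
```

```text
postTop (347.77777777777777, 198.88888888888889) [ 0.6238 -0.0225  0.136 ]
b1 (404.72222222222223, 212.5) [ 0.5877 -0.1758  0.085 ]
b2 (397.77777777777777, 229.44444444444446) [ 0.5436 -0.1555  0.085 ]
cA (386.1111111111111, 202.77777777777777) [ 0.62   -0.1402  0.012 ]
cB (376.1111111111111, 231.38888888888889) [ 0.5407 -0.1089  0.012 ]
cC (438.6111111111111, 227.77777777777777) [ 0.5457 -0.2841  0.012 ]
cD (428.8888888888889, 251.38888888888889) [ 0.4809 -0.2536  0.012 ]
weight [ 0.65100038 -0.12984626  0.026     ] fit [ 0.55335162 -0.05709263  0.036     ] jar [ 0.44672485 -0.1894836   0.06      ]
1 [ 0.56253877 -0.16259854  1.1409733 ] 18.671410457838686
[[ 0.7 -0.8]
 [ 0.1 -0.8]
 [-2.1  0.2]
 [ 0.5 -3.5]
 [-1.8  2.7]
 [-1.4  2.5]]
1 [ 0.56253877 -0.16259854  1.14097329] 18.67141045783666
[[ 0.7 -0.8]
 [ 0.1 -0.8]
 [-2.1  0.2]
 [ 0.5 -3.5]
 [-1.8  2.7]
 [-1.4  2.5]]
1 [ 0.56253877 -0.16259854  1.14097326] 18.67141045784052
[[ 0.7 -0.8]
 [ 0.1 -0.8]
 [-2.1  0.2]
 [ 0.5 -3.5]
 [-1.8  2.7]
 [-1.4  2.5]]
1 [ 0.56253877 -0.16259854  1.14097329] 18.671410457836362
[[ 0.7 -0.8]
 [ 0.1 -0.8]
 [-2.1  0.2]
 [ 0.5 -3.5]
 [-1.8  2.7]
 [-1.4  2.5]]
-1 [ 0.56254865 -0.16256282  1.13602004] 1806.2800530974168
-1 [ 0.56254907 -0.162563    1.13602943] 1806.2800527503196
-1 [ 0.5625491  -0.16256301  1.13603008] 1806.2800527605286
-1 [ 0.56254896 -0.16256295  1.13602701] 1806.280052751137
```

>>> apply_moves --deltas "-0.5 -0.48 0 0 0 0;-1 -0.95 0 0 0 0;-1 -0.95 0 0 0 0;-1 -0.95 0 0 0 0;-1 -0.95 0 0 0 0" --grip 1 --squeeze 25

```text
t: 1.9
position: [0.2665, 0.4392, 0.2307]
eef_rot: [-0.0, 0.135, 0.991, 0.001]
contact_force: [-1.0, -0.1, -0.2]
gripper_width: 0.0857
```

>>> apply_moves --deltas "-1 -0.95 0 0 0 0;-1 -0.95 0 0 0 0;-1 -0.95 0 0 0 0;-1 -0.95 0 0 0 0;-1 -0.95 0 0 0 0"

```text
t: 2.4
position: [0.3761, 0.2547, 0.2316]
eef_rot: [0.002, 0.134, 0.991, 0.002]
contact_force: [-0.5, 0.0, -1.0]
gripper_width: 0.0849
```

>>> apply_moves --deltas "-1 -0.95 0 0 0 0.19;-1 -0.8 0 0 0 0.19;-1 -0.6 0 0 0 0.19;-1 -0.4 0 0 0 0.19;-1 -0.2 0 0 0 0.19"

```text
t: 2.9
position: [0.4631, 0.0895, 0.2331]
eef_rot: [0.002, 0.49, 0.872, 0.004]
contact_force: [0.7, -0.1, -0.1]
gripper_width: 0.0853
```

>>> apply_moves --deltas "-1 0.1 0 0 0 0.19;-1 0.25 0 0 0 0.19;-0.95 0.4 0 0 0 0.19;-0.85 0.5 0 0 0 0.19;-0.8 0.65 0 0 0 0.19"

```text
t: 3.4
position: [0.557, -0.0397, 0.2345]
eef_rot: [0.002, 0.775, 0.632, 0.006]
contact_force: [0.9, 0.0, 0.3]
gripper_width: 0.0852
```

>>> apply_moves --deltas "-0.7 0.75 0 0 0 0.19;-0.6 0.8 0 0 0 0.1"

```text
t: 3.6
position: [0.5926, -0.0923, 0.2348]
eef_rot: [0.001, 0.844, 0.537, 0.006]
contact_force: [0.9, 1.2, 1.1]
gripper_width: 0.0854
```

```bash
python3 - <<'E'
from bench import bot, eyes, job
import cv2,pickle
s=bot.observe();print(s['t'],s['position'],s['eef_rot'],s['dq'].round(3) if hasattr(s['dq'],'round') else s['dq'],s['joints'])
p=eyes.get_image('wrist');cv2.imwrite('pics/w1.png',p['image'][:,:,::-1])
p['s']=s;pickle.dump(p,open('w1.pkl','wb'));print(p['K'],p['tool_from_camera'])
E
```

```text
3.6 [ 0.59255944 -0.09234101  0.23477676] [0.00106475 0.84368465 0.53680255 0.00617235] [-0.357  0.484 -0.537  0.004  0.05   0.436] [-0.29049155  0.1498029   1.6006758   0.00808277  1.38142907  0.14551124]
[[309.81179739   0.         318.8780313 ]
 [  0.         309.81179739 197.58088149]
 [  0.           0.           1.        ]] [[-3.22582926e-04 -9.60728083e-01 -2.77491345e-01  6.96632634e-02]
 [ 9.99999848e-01 -1.85610538e-04 -5.19877909e-04  1.60136303e-04]
 [ 4.47955989e-04 -2.77491470e-01  9.60727996e-01 -1.43212597e-01]
 [ 0.00000000e+00  0.00000000e+00  0.00000000e+00  1.00000000e+00]]
```

View pics/w1.png

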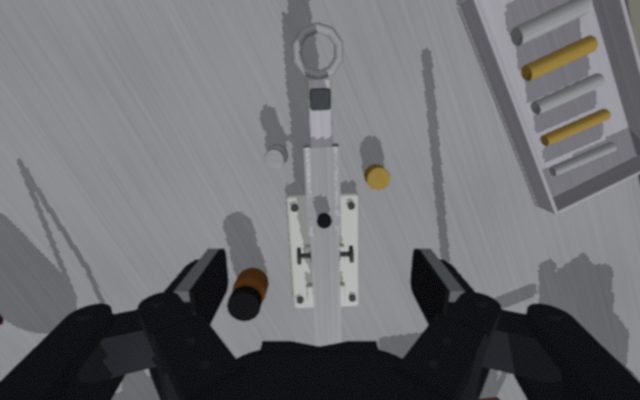

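```bash
python3 - <<'E'
import cv2
a=cv2.imread('pics/w1.png')[75:315,270:380];a=cv2.resize(a,None,fx=5,fy=5,interpolation=cv2.INTER_CUBIC)
cv2.imwrite('pics/w1a.png',a[:600]);cv2.imwrite('pics/w1b.png',a[600:])
E
```

```text
(no output)
```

View pics/w1a.png

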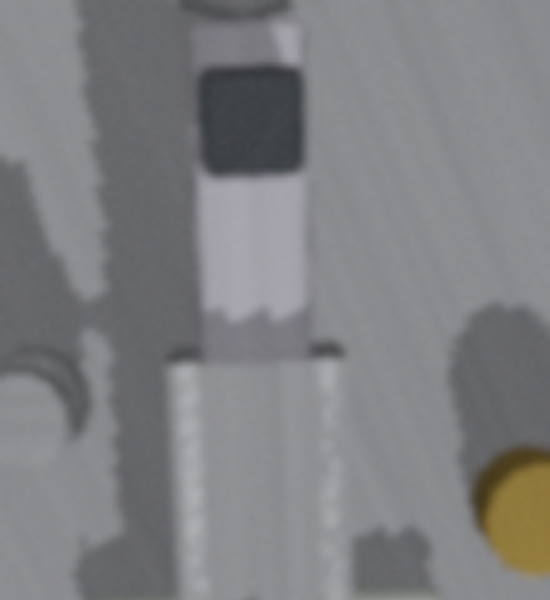

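View pics/w1b.png

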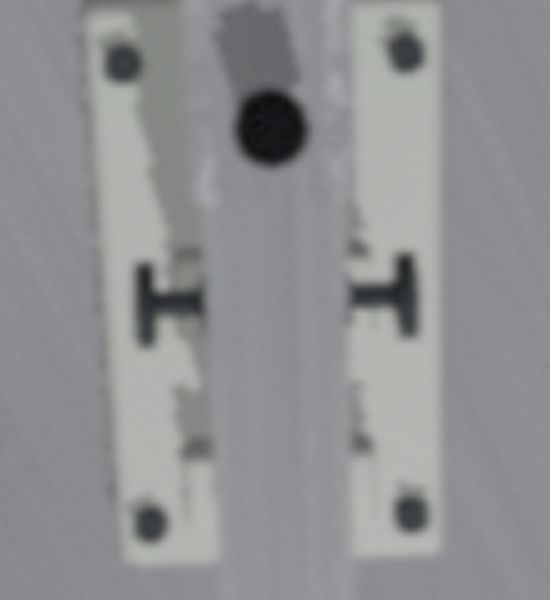

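```bash
cat >> h.py <<'E'
def wcam(p):
    s=p['s'];T=np.eye(4);T[:3,:3]=Rq(s['eef_rot']);T[:3,3]=s['position'];C=T@p['tool_from_camera']
    return dict(K=p['K'],eye=C[:3,3],Rm=C[:3,:3])
def projw(c,X):
    X=np.atleast_2d(X);u=((X-c['eye'])@c['Rm'])@c['K'].T;return u[:,:2]/u[:,2:]
def backw(c,uv,z):
    d=c['Rm']@np.linalg.inv(c['K'])@np.array([uv[0],uv[1],1]);return c['eye']+d*(z-c['eye'][2])/d[2]
def S(s,X): # world->stand
    c,n=np.cos(s[2]),np.sin(s[2]);d=np.array(X)-[s[0],s[1],0];return np.array([c*d[0]+n*d[1],-n*d[0]+c*d[1],d[2]])
E
python3 - <<'E'
from h import *
from scipy.optimize import least_squares
p=pickle.load(open('w1.pkl','rb'));c=wcam(p)
f=lambda x,y:(270+x/5,75+y/5); g=lambda x,y:(270+x/5,195+y/5)
T=[((0,27,85),g(147,305)),((0,-27,85),g(407,295)),((152,0,136),f(252,121)),((-115,45,12),g(125,565)),((-115,-45,12),g(440,553))]
def res(s): return np.ravel([projw(c,W(s,np.array(P)/1e3))[0]-uv for P,uv in T])
o=least_squares(res,[.563,-.163,1.14]);s=o.x;print(s,o.fun.reshape(-1,2).round(2))
for n,uv,z in [('sleeve endL',f(170,358),.101),('endR',f(343,358),.101),('startL',g(200,205),.101),('startR',g(352,205),.101),('screw',g(272,125),.113),('fitting',f(15,415),.036),('weight',f(540,525),.026),('bl',g(147,305),.085),('br',g(407,295),.085),('post',f(252,121),.136),('postfront',f(252,70),.136),('postback',f(252,175),.136),('jar',(246,303),.06)]:
    print(n,(S(s,backw(c,uv,z))*1e3).round(1))
st=p['s'];Rt=Rq(st['eef_rot']);print('tool in world',Rt.round(3),'yaw x',np.arctan2(Rt[1,0],Rt[0,0]))
print('tcp in stand',S(s,st['position']))
E
```

```text
[ 0.56799342 -0.16348425  1.17162573] [[-0.12 -0.48]
 [-0.1  -0.51]
 [ 0.05 -0.1 ]
 [-1.37  0.91]
 [ 1.56  0.78]]
sleeve endL [113.6  15.6 101. ]
endR [112.3 -15.1 101. ]
startL [ 27.9  14.3 101. ]
startR [ 26.7 -15.  101. ]
screw [ 48.  -0. 113.]
fitting [95.4 53.4 36. ]
weight [ 63.5 -65.2  26. ]
bl [-0.6 26.9 85. ]
br [ -0.6 -27.1  85. ]
post [151.9   0.  136. ]
postfront [159.1  -0.2 136. ]
postback [144.2   0.3 136. ]
jar [-70.7  95.   60. ]
tool in world [[ 0.424  0.906  0.012]
 [ 0.906 -0.424  0.005]
 [ 0.009  0.008 -1.   ]] yaw x 1.13334954547899
tcp in stand [0.07509791 0.00501539 0.23477676]
```

```bash
cat > plan.py <<'E'
from h import *
import sys
from bench import bot
SP=[0.56799342,-0.16348425,1.17162573]
def plan(t,sp=SP):
    st=bot.observe();Rt=Rq(st['eef_rot']);P=np.array(st['position'])
    c,n=np.cos(sp[2]),np.sin(sp[2]);D=np.array([[c,n,0],[n,-c,0],[0,0,-1]]).astype(float)
    d=Rt.T@(W(sp,np.array(t)/1e3)[0]-P)/.03; r=R.from_matrix(Rt.T@D).as_rotvec()/(np.pi/4)
    print('t',st['t'],'tcp stand',(S(sp,P)*1e3).round(1),'w',round(st['gripper_width']*1e3,1),'shift',d.round(3),'rot',r.round(4),'F stand',(np.array([[c,n,0],[-n,c,0],[0,0,1]])@st['contact_force']).round(2))
if __name__=='__main__': plan([float(a) for a in sys.argv[1:4]])
E
python3 plan.py 0 0 150
```

```text
t 3.65 tcp stand [ 72.    1.8 234.7] w 85.2 shift [-2.415  0.133  2.808] rot [ 0.0145 -0.0091 -0.0554] F stand [-3.35  1.04 -0.12]
```

>>> apply_moves --deltas "-0.8 0.05 0.9 0.015 -0.009 -0.055;-0.8 0.04 0.9 0 0 0;-0.7 0.04 0.8 0 0 0;0 0 0 0 0 0"

```text
t: 4.05
position: [0.5718, -0.165, 0.1554]
eef_rot: [0.001, 0.833, 0.553, 0.001]
contact_force: [-0.5, -0.8, -0.9]
gripper_width: 0.0855
```

```bash
python3 plan.py 0 0 64; python3 - <<'E'
from bench import bot, eyes, job
import cv2,pickle
s=bot.observe()
p=eyes.get_image('wrist');p['s']=s;pickle.dump(p,open('w2.pkl','wb'))
cv2.imwrite('pics/w2.png',p['image'][:,:,::-1])
E
```

```text
t 4.05 tcp stand [ 1.000e-01 -4.100e+00  1.554e+02] w 85.5 shift [-3.000e-03 -1.460e-01  3.046e+00] rot [ 0.0037 -0.0007  0.0014] F stand [-0.92  0.13 -0.87]
```

View pics/w2.png

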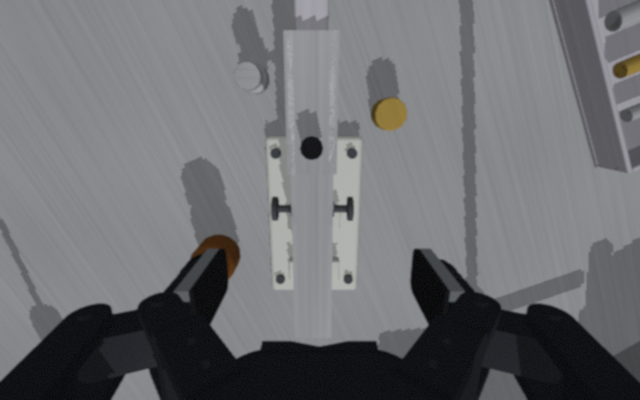

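```bash
python3 - <<'E'
from h import *
import cv2
p=pickle.load(open('w2.pkl','rb'));c=wcam(p);s=[0.56799342,-0.16348425,1.17162573]
a=p['image'][190:230,260:370,::-1];cv2.imwrite('pics/w2c.png',cv2.resize(a,None,fx=7,fy=7,interpolation=cv2.INTER_CUBIC))
for uv,z in [((275.5,208.5),.085),((350,208),.085),((284,30),.101),((338,30),.101)]: print((S(s,backw(c,uv,z))*1e3).round(1))
E
```

```text
[-0.2 27.1 85. ]
[  0.2 -26.9  85. ]
[112.8  15.8 101. ]
[112.8 -15.2 101. ]
```

View pics/w2c.png

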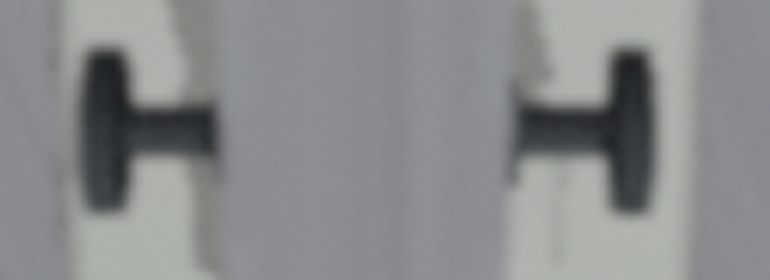

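>>> apply_moves --deltas "0 -0.15 0.8 0.004 0 0;0 0 0.9 0 0 0;0 0 0.8 0 0 0;0 0 0.5 0 0 0;0 0 0 0 0 0"

```text
t: 4.6
position: [0.5766, -0.1607, 0.0737]
eef_rot: [0.006, 0.832, 0.555, 0.006]
contact_force: [-0.2, -0.2, -0.1]
gripper_width: 0.0856
```

```bash
python3 plan.py 0 0 62
```

```text
t 4.6 tcp stand [ 5.9 -6.9 73.7] w 85.6 shift [-0.197 -0.237  0.386] rot [ 0.0208 -0.0043  0.0055] F stand [-0.27  0.15 -0.05]
```

>>> apply_moves --deltas "-0.2 -0.24 0.2 0.02 -0.004 0.005;0 0 0 0 0 0"

```text
t: 4.8
position: [0.5689, -0.1633, 0.0697]
eef_rot: [0.001, 0.833, 0.554, 0.001]
contact_force: [-0.3, -0.0, 0.0]
gripper_width: 0.0853
```

```bash
python3 plan.py 0 0 62
```

```text
t 4.8 tcp stand [ 0.5 -0.8 69.7] w 85.3 shift [-0.017 -0.028  0.257] rot [0.0031 0.     0.0021] F stand [-0.17  0.3   0.04]
```

>>> apply_moves --deltas "-0.02 -0.03 0.2 0.003 0 0.002;0 0 0.05 0 0 0;0 0 0 0 0 0"

```text
t: 5.1
position: [0.5696, -0.1645, 0.0646]
eef_rot: [0.002, 0.833, 0.553, 0.001]
contact_force: [0.3, -0.1, -0.2]
gripper_width: 0.0854
```

```bash
python3 plan.py 0 0 62
```

```text
t 5.1 tcp stand [-0.3 -1.9 64.6] w 85.4 shift [ 0.01  -0.064  0.085] rot [ 0.0059 -0.     -0.0007] F stand [ 0.07 -0.32 -0.18]
```

>>> apply_moves --deltas "0.01 -0.06 0.08 0.006 0 0;0 0 0 0 0 0"

```text
t: 5.3
position: [0.5683, -0.1637, 0.0625]
eef_rot: [0.0, 0.833, 0.553, 0.0]
contact_force: [-0.4, -0.2, -0.5]
gripper_width: 0.0854
```

```bash
python3 plan.py 0 0 62
```

```text
t 5.3 tcp stand [-0.1 -0.4 62.5] w 85.4 shift [ 0.003 -0.013  0.017] rot [ 0.0006 -0.     -0.001 ] F stand [-0.32  0.27 -0.48]
```

>>> apply_moves --deltas "0 0 0 0 0 0;0 0 0 0 0 0;0 0 0 0 0 0;0 0 0 0 0 0" --grip -0.1 --squeeze 25

```text
t: 5.7
position: [0.5675, -0.1633, 0.0637]
eef_rot: [-0.001, 0.833, 0.553, -0.001]
contact_force: [-5.7, 2.1, 5.0]
gripper_width: 0.0415
```

```bash
python3 plan.py 0 0 62
```

```text
t 5.7 tcp stand [ 0.   0.5 63.7] w 41.5 shift [-0.     0.017  0.056] rot [-0.0027  0.0001 -0.0005] F stand [-0.24  6.05  5.01]
```

>>> apply_moves --deltas "0.05 -0.02 0 0 0 0;0.08 0 0 0 0 0;0.1 0 0 0 0 0"

```text
t: 6.0
position: [0.5699, -0.1577, 0.0638]
eef_rot: [0.0, 0.834, 0.552, -0.001]
contact_force: [0.4, -1.6, 0.8]
gripper_width: 0.0414
```

```bash
python3 plan.py 30 0 62
```

```text
t 6.0 tcp stand [ 6.1  0.5 63.8] w 41.4 shift [0.797 0.017 0.057] rot [-0.0009  0.0019 -0.0013] F stand [-1.31 -0.99  0.81]
```

>>> apply_moves --deltas "0.15 0 0 0 0 0;0.18 0 0 0 0 0;0.18 0 0 0 0 0;0.18 0 0 0 0 0;0.12 0 0 0 0 0"

```text
t: 6.5
position: [0.5802, -0.1333, 0.0638]
eef_rot: [0.0, 0.834, 0.553, -0.001]
contact_force: [0.2, -1.6, 0.8]
gripper_width: 0.0414
```

```bash
python3 plan.py 30 0 62;python3 - <<'E'
from bench import bot, eyes, job
import cv2,pickle
s=bot.observe()
p=eyes.get_image('wrist');p['s']=s;pickle.dump(p,open('w3.pkl','wb'))
cv2.imwrite('pics/w3.png',p['image'][:,:,::-1])
E
```

```text
t 6.5 tcp stand [32.5  0.5 63.8] w 41.4 shift [-0.084  0.017  0.059] rot [-0.0013  0.0023 -0.0011] F stand [-1.41 -0.81  0.83]
```

View pics/w3.png

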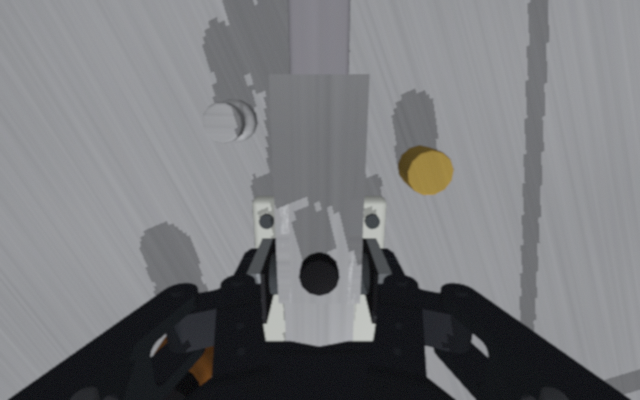

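>>> apply_moves --deltas "0 0 0 0 0 0;0 0 0 0 0 0;0 0 0 0 0 0;0 0 0 0 0 0" --grip 1

```text
t: 6.95
position: [0.5804, -0.1316, 0.0632]
eef_rot: [-0.001, 0.833, 0.553, -0.0]
contact_force: [0.1, -0.3, 0.7]
gripper_width: 0.0852
```

>>> apply_moves --deltas "0 0 -0.5 0 0 0;0 0 -0.6 0 0 0;0 0 -0.4 0 0 0;0 0 0 0 0 0"

```text
t: 7.35
position: [0.5808, -0.132, 0.1125]
eef_rot: [-0.0, 0.833, 0.553, -0.0]
contact_force: [-0.2, 0.1, -0.8]
gripper_width: 0.0858
```

```bash
python3 plan.py 184 0 103;python3 - <<'E'
from bench import bot, eyes, job
import cv2,pickle
s=bot.observe()
p=eyes.get_image('wrist');p['s']=s;pickle.dump(p,open('w4.pkl','wb'))
cv2.imwrite('pics/w4.png',p['image'][:,:,::-1])
E
```

```text
t 7.35 tcp stand [ 34.    0.4 112.5] w 85.8 shift [5.001 0.009 0.317] rot [-0.0007 -0.0002 -0.0009] F stand [ 0.04  0.24 -0.79]
```

View pics/w4.png

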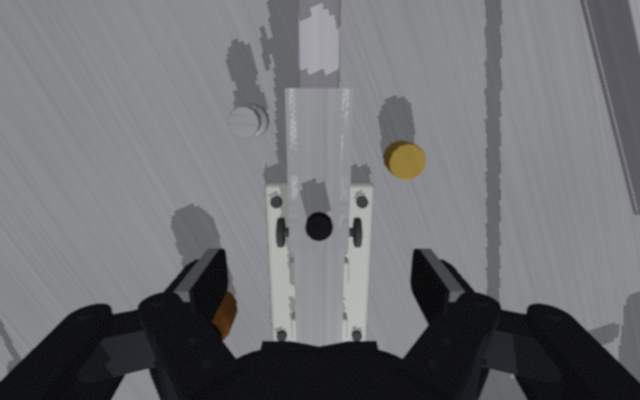

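```bash
python3 - <<'E'
from h import *
p=pickle.load(open('w4.pkl','rb'));c=wcam(p);s=[0.56799342,-0.16348425,1.17162573]
for uv,z in [((281,232.5),.085),((357,232.5),.085),((286,88),.101),((350,88),.101)]: print((S(s,backw(c,uv,z))*1e3).round(1))
E
```

```text
[32.8 22.8 85. ]
[ 32.8 -22.2  85. ]
[112.7  15.8 101. ]
[112.7 -14.4 101. ]
```

>>> apply_moves --deltas "0.8 0 0.05 0 0 0;1 0 0.05 0 0 0;1 0 0.05 0 0 0;1 0 0.05 0 0 0;0.7 0 0 0 0 0"

```text
t: 7.9
position: [0.633, -0.0072, 0.1038]
eef_rot: [-0.001, 0.835, 0.55, -0.001]
contact_force: [0.3, -0.3, -0.9]
gripper_width: 0.0852
```

```bash
python3 plan.py 184.7 0 100;python3 - <<'E'
from bench import bot, eyes, job
import cv2,pickle
s=bot.observe()
p=eyes.get_image('wrist');p['s']=s;pickle.dump(p,open('w5.pkl','wb'))
cv2.imwrite('pics/w5.png',p['image'][:,:,::-1])
E
```

```text
t 7.9 tcp stand [169.3   0.8 103.8] w 85.2 shift [0.513 0.024 0.125] rot [-0.0035  0.0016 -0.0093] F stand [-0.16 -0.36 -0.92]
```

View pics/w5.png

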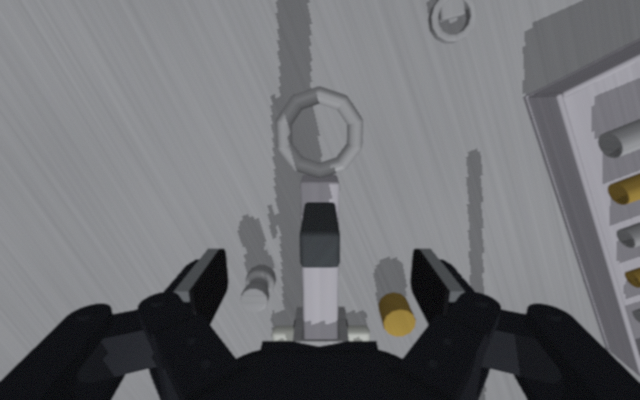

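>>> apply_moves --deltas "0.35 0.02 0.05 -0.003 0 -0.009;0.1 0 0.02 0 0 0;0 0 0 0 0 0"

```text
t: 8.25
position: [0.6391, 0.0091, 0.0999]
eef_rot: [-0.001, 0.832, 0.554, -0.001]
contact_force: [-0.3, -1.0, 0.1]
gripper_width: 0.0857
```

```bash
python3 plan.py 184.7 0 100;python3 - <<'E'
from h import *
p=pickle.load(open('w5.pkl','rb'));c=wcam(p);s=[0.56799342,-0.16348425,1.17162573]
for uv,z in [((320,234),.136),((320,267),.136),((301,250),.136),((340,250),.136)]: print((S(s,backw(c,uv,z))*1e3).round(1))
E
```

```text
t 8.25 tcp stand [186.7   1.5  99.9] w 85.7 shift [-0.066  0.051 -0.002] rot [-0.0029  0.0006  0.0045] F stand [-1.   -0.11  0.05]
[1.923e+02 1.000e-01 1.360e+02]
[178.2   0.2 136. ]
[185.6   7.6 136. ]
[185.5  -7.7 136. ]
```

>>> apply_moves --deltas "-0.04 0.05 0 -0.003 0 0.004;0 0 0 0 0 0" --grip -0.3

```text
t: 8.45
position: [0.6396, 0.0061, 0.0995]
eef_rot: [0.0, 0.834, 0.552, -0.001]
contact_force: [-0.0, 0.2, 1.3]
gripper_width: 0.0591
```

```bash
python3 plan.py 185.3 0 100
```

```text
t 8.45 tcp stand [ 1.84e+02 -1.00e-01  9.95e+01] w 59.1 shift [ 0.042 -0.002 -0.016] rot [-0.0005  0.0015 -0.0013] F stand [0.18 0.1  1.27]
```

>>> apply_moves --deltas "0 0 0 0 0 0;0 0 0 0 0 0;0 0 0 0 0 0;0 0 0 0 0 0;0 0 0 0 0 0" --grip -0.8 --squeeze 20

```text
t: 8.95
position: [0.6385, 0.0048, 0.0999]
eef_rot: [-0.001, 0.834, 0.551, -0.001]
contact_force: [-0.0, 0.1, -0.1]
gripper_width: 0.0156
```

```bash
python3 plan.py 205 0 100
```

```text
t 8.95 tcp stand [182.5   0.4  99.9] w 15.6 shift [ 0.751  0.011 -0.004] rot [-0.0028  0.0012 -0.0043] F stand [ 0.1   0.09 -0.11]
```

>>> apply_moves --deltas "0.1 0 0 0 0 0;0.12 0 0 0 0 0;0.12 0 0 0 0 0"

```text
t: 9.25
position: [0.6416, 0.0122, 0.0999]
eef_rot: [0.0, 0.834, 0.551, -0.003]
contact_force: [-3.0, -3.4, 2.9]
gripper_width: 0.0155
```

```bash
python3 plan.py 205 0 100
```

```text
t 9.25 tcp stand [190.4   0.4  99.9] w 15.5 shift [ 0.485  0.013 -0.007] rot [-0.0041  0.0068 -0.0051] F stand [-4.3   1.46  2.85]
```

>>> apply_moves --deltas "0.12 0 0 0 0 0;0.12 0 0 0 0 0;0.12 0 0 0 0 0;0.08 0 0 0 0 0"

```text
t: 9.65
position: [0.6462, 0.0232, 0.0998]
eef_rot: [0.001, 0.834, 0.551, -0.005]
contact_force: [-4.4, -4.2, 1.4]
gripper_width: 0.0155
```

```bash
python3 plan.py 210 0 100
```

```text
t 9.65 tcp stand [202.3   0.5  99.8] w 15.5 shift [ 0.255  0.016 -0.008] rot [-0.0057  0.0121 -0.0051] F stand [-5.56  2.44  1.36]
```

>>> apply_moves --deltas "0.06 0 0 0 0 0;0.06 0 0 0 0 0;0.05 0 0 0 0 0"

```text
t: 9.95
position: [0.6481, 0.0277, 0.0999]
eef_rot: [0.001, 0.834, 0.551, -0.006]
contact_force: [-3.6, -3.7, 2.2]
gripper_width: 0.0155
```

```bash
python3 plan.py 214 0 100
```

```text
t 9.95 tcp stand [207.3   0.5  99.9] w 15.5 shift [ 0.223  0.014 -0.006] rot [-0.006   0.0136 -0.005 ] F stand [-4.85  1.86  2.17]
```

>>> apply_moves --deltas "0.05 0 0 0 0 0;0.05 0 0 0 0 0"

```text
t: 10.15
position: [0.6493, 0.0304, 0.0998]
eef_rot: [0.001, 0.834, 0.551, -0.006]
contact_force: [-5.0, -2.4, 1.7]
gripper_width: 0.0157
```

>>> apply_moves --deltas "0.04 0 0 0 0 0;0.04 0 0 0 0 0"

```text
t: 10.35
position: [0.6504, 0.0332, 0.0999]
eef_rot: [0.001, 0.834, 0.551, -0.006]
contact_force: [-1.6, 0.9, 1.2]
gripper_width: 0.0157
```

```bash
python3 plan.py 214 0 100
```

```text
t 10.35 tcp stand [213.3   0.5  99.9] w 15.7 shift [ 0.024  0.016 -0.005] rot [-0.006   0.0131 -0.0051] F stand [0.21 1.83 1.17]
```

>>> apply_moves --deltas "0.02 0 0 0 0 0"

```text
t: 10.45
position: [0.651, 0.0344, 0.0999]
eef_rot: [0.001, 0.834, 0.551, -0.005]
contact_force: [-1.9, -1.9, 1.6]
gripper_width: 0.0156
```

```bash
python3 plan.py 214 0 100;python3 - <<'E'
from bench import bot, eyes, job
import cv2,pickle
p=eyes.get_image('top');pickle.dump(p,open('top6.pkl','wb'))
a=p['image'][150:250,310:440,::-1];cv2.imwrite('pics/top6.png',cv2.resize(a,None,fx=6,fy=6,interpolation=cv2.INTER_CUBIC))
E
```

```text
t 10.45 tcp stand [214.5   0.5  99.9] w 15.6 shift [-0.018  0.015 -0.003] rot [-0.0057  0.012  -0.005 ] F stand [-2.51  1.02  1.62]
```

View pics/top6.png

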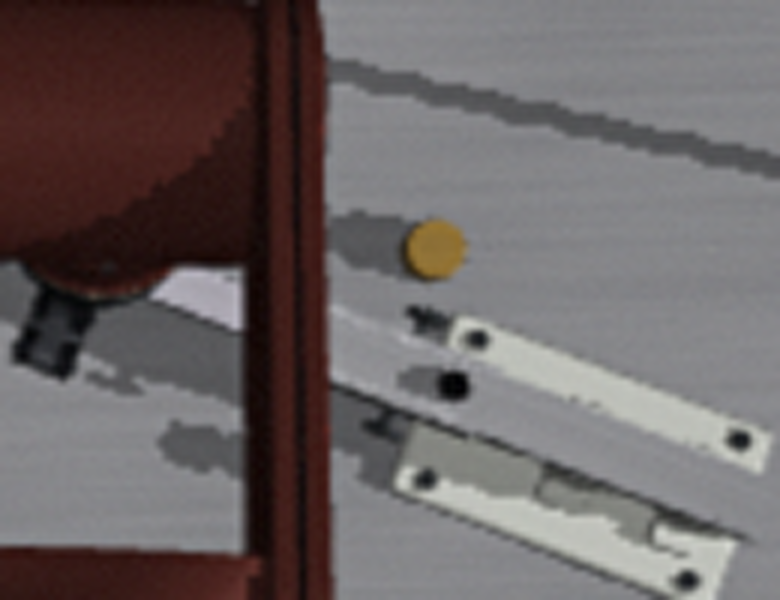

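```bash
python3 - <<'E'
from h import *
import cv2
p=pickle.load(open('top6.pkl','rb'));s=[0.56799342,-0.16348425,1.17162573]
q=pickle.load(open('top0.pkl','rb'))
for uv in [(430,320),(383,427)]: print((S(s,back(p,(310+uv[0]/6,150+uv[1]/6),.085))*1e3).round(1))
for uv in [(485,297),(460,358)]: print('start',(S(s,back(q,(270+uv[0]/3.6,130+uv[1]/3.6),.085))*1e3).round(1))
a=p['image'][195:230,360:400,::-1];cv2.imwrite('pics/top6c.png',cv2.resize(a,None,fx=15,fy=15,interpolation=cv2.INTER_CUBIC))
E
```

```text
[ 61.6 -23.6  85. ]
[64.3 28.  85. ]
start [ -3.7 -22.9  85. ]
start [-2.1 25.6 85. ]
```

View pics/top6c.png

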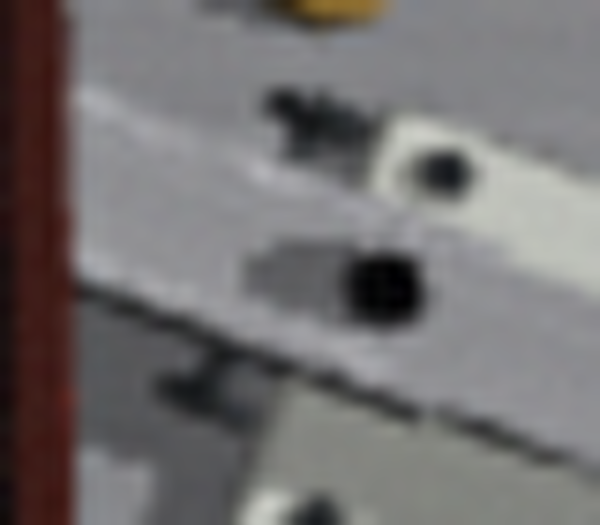

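>>> apply_moves --deltas "0.02 0 0 0 0 0"

```text
t: 10.6
position: [0.6512, 0.0349, 0.0999]
eef_rot: [0.001, 0.834, 0.551, -0.005]
contact_force: [-4.8, -4.8, 2.2]
gripper_width: 0.0154
```

```bash
python3 plan.py 214 0 100
```

```text
t 10.6 tcp stand [215.1   0.5  99.9] w 15.4 shift [-0.038  0.016 -0.004] rot [-0.0056  0.0125 -0.0046] F stand [-6.28  2.51  2.21]
```

Force climbs with hardly any motion, so that's the catch. I'll ease back a hair and let go.

>>> apply_moves --deltas "-0.04 0 0 0 0 0;0 0 0 0 0 0"

```text
t: 10.8
position: [0.6511, 0.0346, 0.0999]
eef_rot: [0.001, 0.834, 0.551, -0.005]
contact_force: [-1.9, -0.9, 1.1]
gripper_width: 0.0153
```

>>> apply_moves --deltas "0 0 0 0 0 0;0 0 0 0 0 0;0 0 0 0 0 0;0 0 0 0 0 0;0 0 0 0 0 0" --grip 1

```text
t: 11.3
position: [0.6516, 0.0348, 0.0999]
eef_rot: [0.001, 0.834, 0.551, -0.004]
contact_force: [-0.5, -0.1, -0.7]
gripper_width: 0.0849
```

>>> apply_moves --deltas "0 0 -0.5 0 0 0;0 0 -0.8 0 0 0;0 0 -0.9 0 0 0;0 0 -0.9 0 0 0;0 0 -0.5 0 0 0"

```text
t: 11.8
position: [0.6505, 0.0355, 0.212]
eef_rot: [-0.001, 0.834, 0.551, -0.006]
contact_force: [0.3, 0.7, 0.2]
gripper_width: 0.0854
```

```bash
python3 plan.py 75 0 235
```

```text
t 11.8 tcp stand [215.4   1.3 212. ] w 85.4 shift [-4.687  0.056 -0.725] rot [-0.0104  0.0117 -0.0053] F stand [0.72 0.   0.23]
```

Move back over the stand for a clear check view.

>>> apply_moves --deltas "-0.7 0 -0.3 0 0 0;-1 0 -0.3 0 0 0;-1 0 -0.2 0 0 0;-1 0 0 0 0 0;-0.6 0 0 0 0 0"

```text
t: 12.3
position: [0.6017, -0.0841, 0.2461]
eef_rot: [0.003, 0.833, 0.553, -0.002]
contact_force: [0.8, 0.2, 0.6]
gripper_width: 0.0854
```

>>> apply_moves --deltas "0 0 0 0 0 0;0 0 0 0 0 0"

```text
t: 12.5
position: [0.6012, -0.0863, 0.2475]
eef_rot: [0.003, 0.834, 0.552, -0.002]
contact_force: [-0.1, -0.2, 0.5]
gripper_width: 0.0852
```

```bash
python3 plan.py 75 0 235;python3 - <<'E'
from bench import bot, eyes, job
import cv2,pickle
s=bot.observe()
p=eyes.get_image('wrist');p['s']=s;pickle.dump(p,open('w7.pkl','wb'))
cv2.imwrite('pics/w7.png',p['image'][:,:,::-1])
a=p['image'][180:330,265:375,::-1];cv2.imwrite('pics/w7c.png',cv2.resize(a,None,fx=4,fy=4,interpolation=cv2.INTER_CUBIC))
E
```

```text
t 12.5 tcp stand [ 84.   -0.6 247.5] w 85.2 shift [-0.298 -0.022  0.417] rot [ 0.0047  0.0077 -0.0029] F stand [-0.22  0.05  0.48]
```

View pics/w7.png

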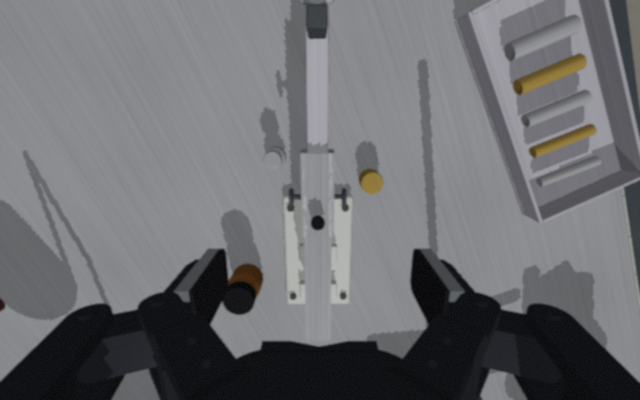

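View pics/w7c.png

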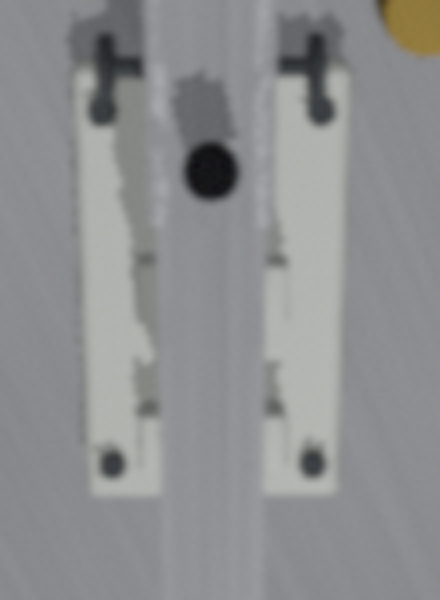

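```bash
python3 - <<'E'
from h import *
p=pickle.load(open('w7.pkl','rb'));c=wcam(p);s=[0.56799342,-0.16348425,1.17162573]
for n,uv,z in [('L',(265+105/4,180+66/4),.085),('R',(265+317/4,180+66/4),.085),('fit',(273,155),.036),('wt',(372,180),.026),('jar',(240,297),.06)]: print(n,(S(s,backw(c,uv,z))*1e3).round(1))
from bench import job
print(job.finish_job())
E
```

```text
L [65.6 27.2 85. ]
R [ 65.4 -27.2  85. ]
fit [100.9  51.1  36. ]
wt [ 68.8 -65.4  26. ]
jar [-69.8  95.9  60. ]
the job is handed in; nothing more can be done
None
```

The arm is drawn out and locked in the end sleeve, and I handed the job in at about 12.5 s with the gripper open and clear of everything.

- **Drawing out:** I pressed both buttons fully in (41.5 mm over the heads) and drew the arm out about 32 mm. I then let go of the buttons and drew it on gently by the post with a 20 N grip.
- **Catch:** The drag fell from about 5 N to about 0 N when the buttons popped out. A small further pull met a firm stop at about 6 N, so I backed off and released. The highest pulling force I read was about 6.3 N, against the 16 N limit; readings were taken only between moves.
- **Lock:** The last wrist picture puts the heads at x = 65.5 mm and y = ±27.2 mm. That matches fully popped buttons (58 mm over the heads should give ±27) in the sleeve hole, which I measured beforehand at about 64.7 mm.
- **Bystanders:** The jar came out within about 1 mm of its first position. My final readings for the fitting and weight differ by about 5 mm from the first ones. I put this down to rough pixel picks: no contact was felt, and the fingertips stayed above both. I did not resolve the difference, and I did not check the beaker, flask, wrench and screwdriver again, as the gripper never went near them.

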